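Uncouple a trailer hitch from its bench ball and hold it raised

ROBOT

A 7-joint arm with a two-finger parallel gripper is mounted at the origin on a cart in front of the work surface, level with it; the furniture and walls round the work are solid. World frame = base frame: x ahead of the robot, y to its left, z up, the work surface at z = 0. Lengths are in m, angles in rad, forces in N, time in s.
With the tool pointing down it reaches from about 0.425 to 0.875 m from the base axis. Payload 8.4 kg.
Tool frame: the origin (TCP) lies where the fingers leave the gripper's body, on its centre line; the fingertips stand 73 mm ahead of it and the grasp point (between the pads) lies 54 mm ahead of it (tip_extent is the distance from the TCP to the fingertips, in m); z points along the fingers, x is the direction in which the jaws open and shut, and the axes are right-handed (so a half turn about z gives the same grasp; the last joint's range is limited). The gripper opens to 85 mm and grips with 20 to 120 N. Pads are 22 mm wide; open, the fingers measure 114 mm over their backs; the gripper's body (76 mm by 85 mm) begins 54 mm behind the grasp point. The pads swing forward as they close: fully open they stand 13 mm farther back than shut.
Start: joints at [1.141, 0.333, 0.04, 1.465, -0.013, 1.343, -0.059], TCP at [0.211, -0.615, 0.304] pointing down, gripper open.
Joint ranges: [-2.58, 2.58], [-0.38, 2.09], [-1.3, 1.39], [0.25, 2.4], [-1.5, 4.64], [0.08, 2.09], [-2.65, 2.65]. Speed limits (rad/s): [2.22, 2.22, 2.79, 2.79, 3.14, 3.14, 3.14].

INTERFACE

Orientations are given as a unit quaternion [x, y, z, w].
In Python, from station import * gives the robot as it stands. Calls block until the motion is done:
- movep(position, orientation): joint-space move of the TCP to a pose.
- move_linear(position, orientation=None, speed=0.15, contact_N=None): straight line of the TCP; orientation=None keeps the orientation; speed is the mean speed in m/s. With contact_N (N) it stops when the force on the tool has changed by that much, and returns True; else False.
- move_j(angles): joint-space move.
- set_gripper(opening, grip_force=None): finger opening in m; grip_force is the grip in N (None keeps the last); returns when the fingers have stopped.
- hold(seconds).
- inverse_kinematics(position, orientation): joint angles nearest the present ones, or None.
- read_camera(name): name is "scene" or "top"; returns the picture (384x512x3 uint8, blue, green, red); there is no depth.
- get_calibration(name): a dict with "fx", "fy", "cx", "cy" (pixels), "origin" and "orientation" of the camera in the world. Camera axes: x right, y down, z forward; pixel columns grow to the right and rows downward; lengths in m; the calibration is good to about 2 mm. A picture is of the moment at which its call begins. get_calibration takes no time and is no camera call.
A pose or a line that the arm cannot do raises IKError and nothing moves.
- hand_in(): hands the job in, once; it reports no verdict.
Trained networks look in the newest picture that a camera, given by its name, has taken for a name from the list of things; names that differ only in an ending like _2 or _b are one class to them, and where a whole thing is asked for, a point or a joint stands for the part that bears it (a point fixed in the world has none). Each returns a list of dicts, best first, with "p" (0 to 1); they miss things now and then, are a little off and sometimes report something else, mostly with a low value. They report only what shows in the picture. A call takes as long as a camera call.
- silhouettes(camera, thing): "mask" (384x512 bool, what is visible of it) and "box" ([centre column, centre row, width, height] in pixels, round what is visible of it).
Readings, each from a call of its own:
- get_time(): time.
- get_joint_positions(): joint angles.
- get_qd(): joint speeds.
- get_joint_torque(): joint torques, N m.
- get_position(): TCP position.
- get_tool_rot(): TCP orientation.
- get_contact_force(): force on the tool from outside, world axes, zero at the start.
- get_moment(): the same for the moment, N m.
- get_grip_width(): finger opening in m.
Only numpy, scipy, OpenCV 4.12 (cv2) and the standard library are available. Lean on these libraries where they do the work, as an engineer would, in place of code of your own. Each camera call takes 0.05 s, during which the arm holds its last target.

TASK

Uncouple the trailer coupler from the tow ball on the bench stand so that the ball can be greased: pull the safety pin up out of the coupler and drop it fully home into the empty bore of the wooden pin block, then squeeze the spring-loaded latch plate sideways all the way toward the grip to free the ball, and lift the coupler with its tongue level and straight up, to about 10 cm above where it sat. Finish while still holding it raised there over the ball, not letting go; leave the grease cartridge and the dish of screws where they stand.

Things in the scene. Friction and masses are not known exactly. Their poses are not given: they have to be found in the camera images.
- ball_center (a point): centre of the 50 mm steel tow ball, 85 mm above the bench on a 20 mm shank, on a grey bolted-down stand (base plate 255 x 110 x 10 mm) that does not move. Axes: x runs from the ball to the saddle in which the tongue lies (150 mm from the ball, 1 mm play each side of the tongue, cheeks reach up to the height of the ball's centre), z up
- socket_center (a point): centre of the coupler's socket, a dark cast cap 66 mm across; at the ball's centre while coupled. Coupler axes: x along the tongue (40 mm square tube ending 175 mm from here), y across, z up. Coupler with tongue and latch weighs about 0.8 kg; its centre of mass lies within 15 mm of the grip's middle along x
- coupler_grip (a point): where to grasp the coupler: 60 mm above socket_center, same axes. The fixed grip, a dark plate 63 mm long in x, has its outer face 13 mm from here toward -y; the latch's pull plate has its outer face 31 mm from here toward +y (13 mm when drawn). Both reach 19 mm above and 19 mm below here; the strap under the fingertips lies 24 mm below. Free space beside both plates once the pin is out
- latch (a joint): travel of the latch along the coupler's -y, m: 0 = shut (its fork under the ball locks the coupler on), 0.018 = fully drawn (ball free from about 0.016). Fingers closing along y over grip and pull plate, 44 mm across, draw it until they are 26 mm apart. The spring shuts it again when let go: 3 N at 0, 8 N fully drawn. The safety pin blocks it while in
- pull_plate (a point): middle of the outer face of the latch's bright pull plate (44 mm long in x), at the height of coupler_grip; moves with the latch; axes as the coupler's
- pin_handle (a point): on the safety pin's axis, at the place to grasp: round dark handle 16 mm across, from 22 mm below to 16 mm above here, over a 20 mm collar 4 mm thick and a bright 8 mm shank 28 mm long. z up. It stands loose in the latch strap and the lug below it, 46 mm toward -y of the coupler's axis, collar resting on the strap; 30 mm of lift clears it. Mass 70 g
- pin_tip (a point): lower end of the safety pin's shank, on its axis, 54 mm below pin_handle; z points up along the pin
- bore (a point): middle of the mouth of the empty bore, 11 mm wide, 34 mm deep, chamfered, in the top of the wooden pin block (46 x 130 x 42 mm, does not move), 42 mm above the bench; z up. The block keeps two other pins, 46 and 88 mm from this bore toward +y, up to 30 mm above its top. The safety pin is home when its collar rests on the block, tip 28 mm below the mouth
- screw_dish: shallow tin dish with screws, 92 mm across, 22 mm high; origin at the centre of its underside; to be left where it stands
- grease_cartridge: grease cartridge standing behind the work, 70 mm across, 224 mm high; origin at the centre of its underside; to be left standing

How it is judged:
By the outcome, as a careful person would: the job done as asked, in the order asked, and still so for the second after the job is handed in, while the arm keeps its last pose, push and grip.
It also fails if it takes over 51 s, if anything falls off the work surface, if the arm or the gripper's body presses on something with over 40 N, if the wrist force passes 120 N, or if a joint passes its speed limit or range.

## Working session

There is one attempt and no reset: what is moved stays moved. The work goes in short steps, each a Python script; the robot and the scene stay as the last script left them, time stands still between calls to the robot, and variables do not carry over. Pictures are saved under pics/ and viewed, and the job is handed in when it is done.

```bash
ls; mkdir -p pics; python3 - <<'E'
from station import *
import cv2,numpy as np
for n in ["scene","top"]:
    im=read_camera(n); cv2.imwrite(f"pics/{n}0.png",im); print(n,get_calibration(n))
    for t in ["pin_handle","pin_tip","pull_plate","coupler_grip","socket_center","bore","ball_center","screw_dish","grease_cartridge","latch"]:
        try:
            r=silhouettes(n,t); print(t,[(round(d["p"],2),np.round(d["box"],1).tolist(),int(d["mask"].sum())) for d in r[:3]])
        except Exception as e: print(t,e)
print(get_time(),get_tool_rot(),get_position())
E
```

```text
pics
scene {'fx': 456.6952976017828, 'fy': 456.6952976017828, 'cx': 259.9979381261683, 'cy': 191.78118731595794, 'origin': array([ 0.11321994, -0.97863113,  1.02307708]), 'orientation': array([ 0.891922  , -0.21829012,  0.08305908, -0.38720247])}
pin_handle [(0.66, [243.3, 176.4, 7.2, 10.4], 80)]
pin_tip []
pull_plate [(0.69, [243.3, 175.5, 15.8, 41.0], 178), (0.4, [275.0, 247.2, 34.7, 41.9], 849)]
coupler_grip [(0.68, [261.1, 173.9, 76.5, 46.2], 1633)]
socket_center [(0.86, [261.8, 175.3, 72.9, 51.0], 1540)]
bore [(0.8, [276.4, 247.8, 34.9, 42.1], 835)]
ball_center [(0.76, [263.6, 192.8, 85.1, 34.9], 1620)]
screw_dish [(0.69, [215.3, 147.6, 27.3, 19.4], 397)]
grease_cartridge [(0.61, [309.0, 283.4, 31.3, 74.1], 1643)]
latch [(0.8, [240.1, 174.4, 18.2, 46.8], 258)]
top {'fx': 406.1307652913565, 'fy': 406.1307652913565, 'cx': 252.12765228340567, 'cy': 199.51391686169364, 'origin': array([ 0.35273665, -0.10472676,  1.38711262]), 'orientation': array([ 0.71483395, -0.69639563,  0.04250593, -0.04731598])}
pin_handle []
pin_tip []
pull_plate [(0.55, [227.4, 201.2, 34.9, 21.3], 297)]
coupler_grip []
socket_center [(0.65, [230.8, 180.2, 34.8, 70.3], 1080)]
bore [(0.65, [291.4, 206.7, 42.1, 15.4], 591)]
ball_center [(0.58, [233.7, 180.6, 50.6, 76.7], 923)]
screw_dish [(0.58, [146.9, 190.4, 28.8, 23.7], 578)]
grease_cartridge [(0.57, [362.6, 211.1, 28.4, 27.0], 618)]
latch [(0.56, [227.6, 197.6, 32.1, 20.7], 322)]
1.1 [ 8.13886919e-01 -5.81023306e-01 -1.23259313e-06 -2.98253752e-05] [ 0.2111397  -0.61472202  0.30392124]
```

```bash
python3 - <<'E'
import cv2
a=cv2.imread("pics/scene0.png"); cv2.imwrite("pics/s0c.png",cv2.resize(a[125:325,190:350],None,fx=3.7,fy=3,interpolation=cv2.INTER_CUBIC) if 0 else cv2.resize(a[130:280,180:340],None,fx=4,fy=4,interpolation=cv2.INTER_CUBIC)[:600])
b=cv2.imread("pics/top0.png"); cv2.imwrite("pics/t0c.png",cv2.resize(b[130:250,180:340],None,fx=5,fy=5,interpolation=cv2.INTER_CUBIC))
E
```

```text
(no output)
```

View pics/scene0.png

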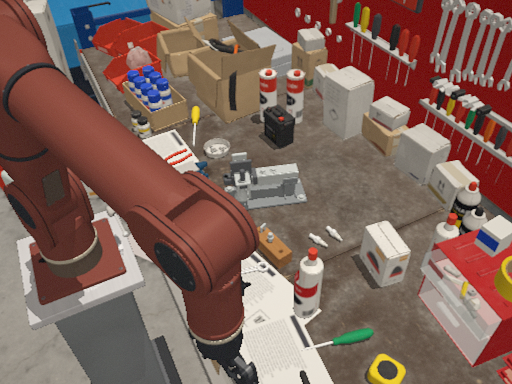

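View pics/top0.png

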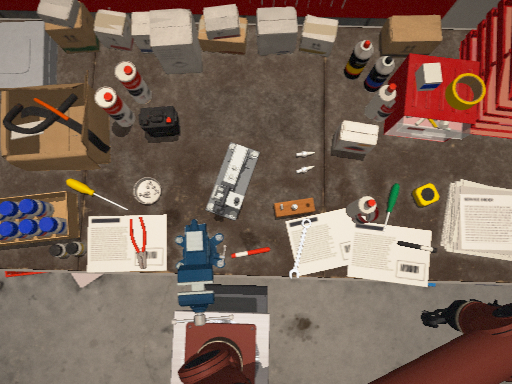

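```bash
sleep 1
```

```text
(no output)
```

View pics/s0c.png

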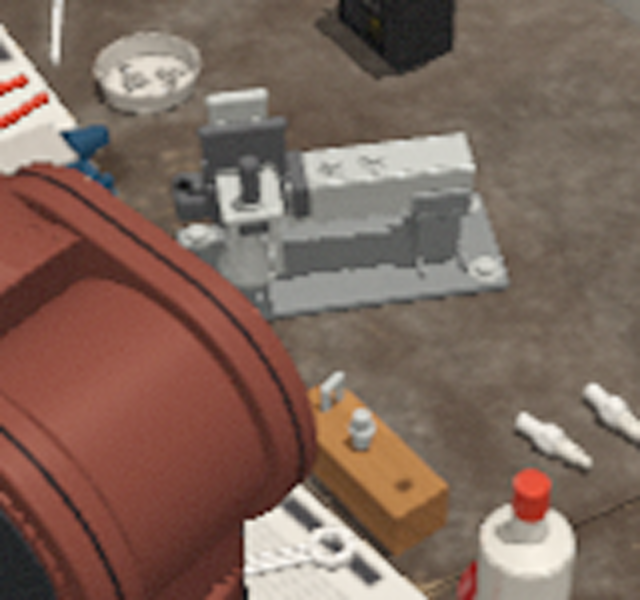

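View pics/t0c.png

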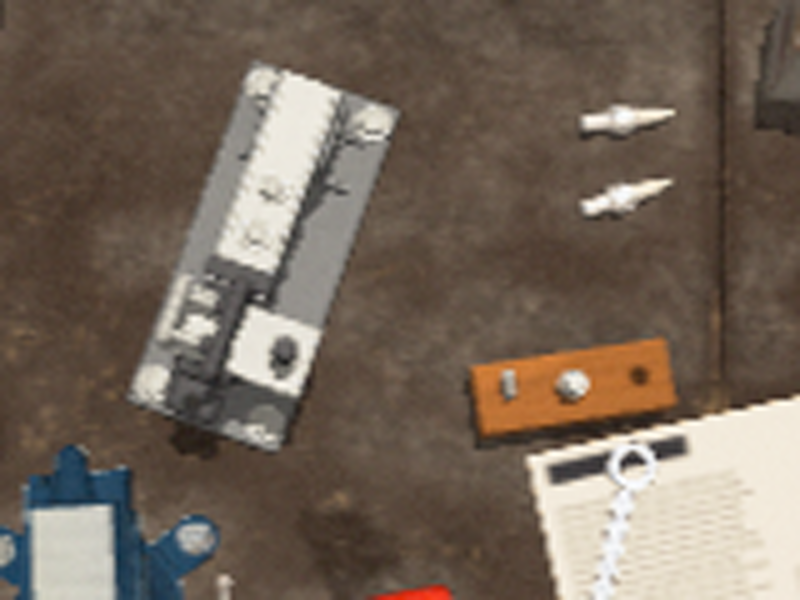

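```bash
cat > h.py <<'E'
from station import *
import numpy as np, cv2
from scipy.spatial.transform import Rotation as R
def ray(n,u,v):
    c=get_calibration(n); d=R.from_quat(c["orientation"]).apply([(u-c["cx"])/c["fx"],(v-c["cy"])/c["fy"],1]); return np.array(c["origin"]),d
def atz(n,u,v,z):
    o,d=ray(n,u,v); return o+d*(z-o[2])/d[2]
def tri(a,b):
    o1,d1=ray("scene",*a); o2,d2=ray("top",*b)
    A=np.stack([d1,-d2],1); s=np.linalg.lstsq(A,o2-o1,rcond=None)[0]
    p,q=o1+d1*s[0],o2+d2*s[1]; return (p+q)/2,p-q
def proj(n,P):
    c=get_calibration(n); q=R.from_quat(c["orientation"]).inv().apply(np.array(P)-c["origin"]); return np.array([c["fx"]*q[0]/q[2]+c["cx"],c["fy"]*q[1]/q[2]+c["cy"]])
def down(yaw): # jaw axis (tool x) at world angle yaw, z down
    x=np.array([np.cos(yaw),np.sin(yaw),0]);z=np.array([0,0,-1.]);return R.from_matrix(np.stack([x,np.cross(z,x),z],1)).as_quat()
E
python3 - <<'E'
from h import *
np.set_printoptions(precision=4,suppress=True)
cr=np.array([[252,62],[400,110],[278,452],[130,402]])/5+[180,130]
P=np.array([atz("top",*c,0.01) for c in cr]);print(P, P.mean(0), [np.linalg.norm(P[i]-P[(i+1)%4]) for i in range(4)])
ax=P[0]+P[1]-P[2]-P[3]; print("yaw",np.arctan2(ax[1],ax[0]))
for z in(.16,): print("pin", atz("top",236.8,200,z), tri((180+250/4,130+162/4),(236.8,200)))
b=(308,205); s=(280.75,251.25)
print("bore",atz("top",*b,.042),atz("scene",*s,.042))
bc=np.array([[470,367],[665,340],[677,405],[480,438]])/5+[180,130]
Q=np.array([atz("top",*c,.042) for c in bc]);print(Q)
for n,c in(("dish",(146.9,190.4)),("cart",(362.6,211)),("vise",(195,250)),("viseTop",(195,222))):print(n,atz("top",*c,0.02 if n=="dish" else .2))
E
```

```text
[[ 0.7271 -0.0121  0.01  ]
 [ 0.6955 -0.1159  0.01  ]
 [ 0.4557 -0.0388  0.01  ]
 [ 0.4871  0.0632  0.01  ]] [ 0.5913 -0.0259  0.01  ] [np.float64(0.10855149476267531), np.float64(0.2519147310897377), np.float64(0.1067205562395926), np.float64(0.2514532051407534)]
yaw -0.3076040001732613
pin [ 0.5067 -0.0476  0.16  ] (array([ 0.5084, -0.0479,  0.1568]), array([ 0.0024, -0.0008,  0.0003]))
bore [ 0.5109 -0.2798  0.042 ] [ 0.5089 -0.2822  0.042 ]
[[ 0.5133 -0.1665  0.042 ]
 [ 0.5348 -0.2963  0.042 ]
 [ 0.4915 -0.3046  0.042 ]
 [ 0.4661 -0.1741  0.042 ]]
dish [0.5494 0.2662 0.02  ]
cart [ 0.4788 -0.4193  0.2   ]
vise [0.3524 0.0672 0.2   ]
viseTop [0.4337 0.0709 0.2   ]
```

```bash
python3 - <<'E'
from h import *
np.set_printoptions(precision=4,suppress=True)
print("tongue end",atz("top",242.4,147,.105))
yaw=-.3055; B=np.array([.5218,-.0041,.085]); M=R.from_euler('z',yaw).as_matrix()
def box(x0,x1,y0,y1,z0,z1): return [ (x,y,z) for x in(x0,x1) for y in(y0,y1) for z in(z0,z1)]
E=[(0,1),(2,3),(4,5),(6,7),(0,2),(1,3),(4,6),(5,7),(0,4),(1,5),(2,6),(3,7)]
boxes=[(box(-.0315,.0315,-.013,-.009,.041,.079),(0,255,0)),(box(-.022,.022,.027,.031,.041,.079),(0,255,255)),(box(.04,.175,-.02,.02,-.02,.02),(255,0,0)),
 (box(-.008,.008,-.054,-.038,.04,.078),(0,0,255)),]
for n,(r0,c0,k) in {"scene":(150,210,6),"top":(130,190,6)}.items():
    im=cv2.imread(f"pics/{n}0.png")[r0:r0+95,c0:c0+120]; im=cv2.resize(im,None,fx=k,fy=k,interpolation=cv2.INTER_CUBIC)
    for bx,col in boxes:
        p=[((proj(n,B+M@np.array(q))-[c0,r0]+.5)*k).astype(int) for q in bx]
        for a,b in E: cv2.line(im,tuple(map(int,p[a])),tuple(map(int,p[b])),col,1)
    cv2.imwrite(f"pics/{n}_ov.png",im)
E
```

```text
tongue end [ 0.6869 -0.0578  0.105 ]
```

View pics/scene_ov.png

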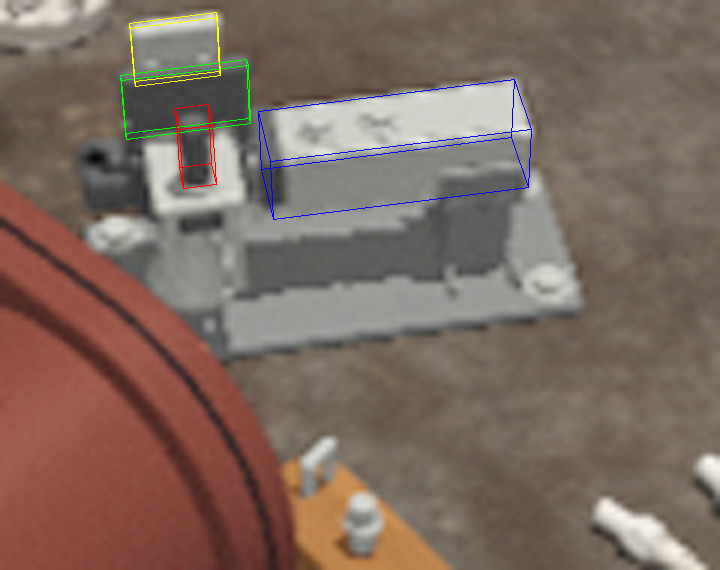

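View pics/top_ov.png

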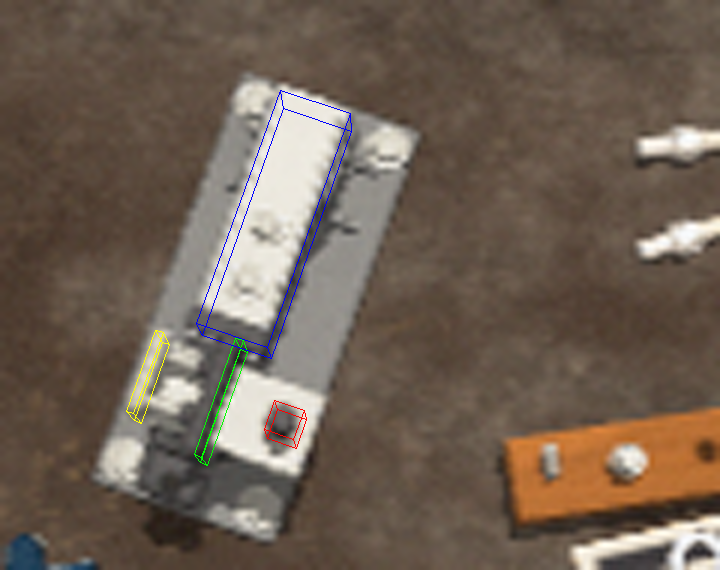

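```bash
python3 - <<'E'
from h import *
np.set_printoptions(precision=3,suppress=True)
P=np.array([.5078,-.048]); 
for nm,p,yaws in (("pin",[*P,.198],(-.3055,-.3055+np.pi)),("bore",[.510,-.281,.15],(.18,.18+np.pi,.18-np.pi)),("grip",[.5218,-.0041,.199],(1.265,1.265-np.pi))):
    for y in yaws:
        for dz in (0,.1,.2): print(nm,round(y,2),dz,inverse_kinematics([p[0],p[1],p[2]+dz],down(y)))
t=get_time()
p=get_position(); move_linear([p[0],p[1],.40],speed=.25)
set_gripper(.042,40)
print(get_time()-t)
movep([*P,.36],down(-.3055)); print(get_time()-t)
read_camera("scene"); im=read_camera("scene"); cv2.imwrite("pics/s1.png",im)
im=read_camera("top"); cv2.imwrite("pics/t1.png",im)
print(get_time(),get_position(),get_joint_positions())
E
```

```text
pin -0.31 0 [ 0.548  0.184 -0.59   1.906  0.116  1.084 -0.394]
pin -0.31 0.1 [ 0.567  0.091 -0.588  1.783  0.053  1.283 -0.34 ]
pin -0.31 0.2 [ 0.582  0.046 -0.59   1.621  0.026  1.482 -0.316]
pin 2.84 0 [ 0.969  0.307 -1.092  1.891  0.302  1.124  2.6  ]
pin 2.84 0.1 None
pin 2.84 0.2 None
bore 0.18 0 [ 0.778  0.36  -0.42   1.788  0.169  1.029  0.475]
bore 0.18 0.1 [ 0.772  0.261 -0.405  1.688  0.109  1.215  0.521]
bore 0.18 0.2 [ 0.767  0.202 -0.397  1.548  0.079  1.407  0.545]
bore 3.32 0 [ 0.46   0.328 -0.039  1.805  0.015  1.01  -2.546]
bore 3.32 0.1 [ 0.49   0.235 -0.073  1.703  0.018  1.205 -2.549]
bore 3.32 0.2 [ 0.511  0.181 -0.097  1.562  0.018  1.4   -2.549]
bore -2.96 0 [ 0.46   0.328 -0.039  1.805  0.015  1.01  -2.546]
bore -2.96 0.1 [ 0.49   0.235 -0.073  1.703  0.018  1.205 -2.549]
bore -2.96 0.2 [ 0.511  0.181 -0.097  1.562  0.018  1.4   -2.549]
grip 1.26 0 [ 0.575  0.231 -0.727  1.874  0.172  1.099  1.048]
grip 1.26 0.1 [ 0.585  0.132 -0.713  1.751  0.09   1.292  1.117]
grip 1.26 0.2 [ 0.591  0.084 -0.706  1.59   0.055  1.488  1.147]
grip -1.88 0 [ 0.469  0.211 -0.605  1.878  0.134  1.093 -2.064]
grip -1.88 0.1 [ 0.506  0.121 -0.626  1.754  0.074  1.29  -2.013]
grip -1.88 0.2 [ 0.534  0.078 -0.644  1.592  0.047  1.487 -1.989]
1.0333
3.3166999999999995
4.5667 [ 0.508 -0.049  0.36 ] [ 0.58   0.058 -0.591  1.687  0.033  1.407 -0.322]
```

View pics/s1.png

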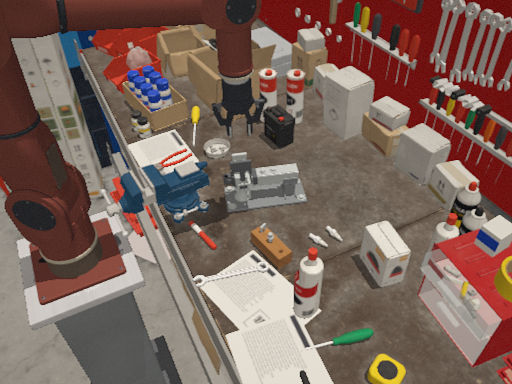

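View pics/t1.png

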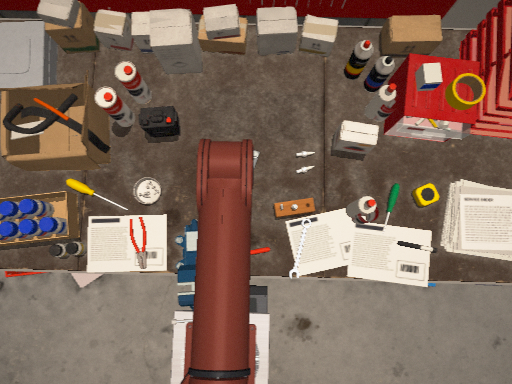

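```bash
python3 - <<'E'
from h import *
P=np.array([.5078,-.048])
move_linear([*P,.26],speed=.15)
im=read_camera("scene"); cv2.imwrite("pics/s2.png",cv2.resize(im[90:210,190:350],None,fx=5,fy=5,interpolation=cv2.INTER_CUBIC))
print(get_time(), get_contact_force(), proj("scene",[*P,.206-.019]))
r=silhouettes("scene","pin_handle"); print([(d["p"],d["box"]) for d in r[:2]])
E
```

```text
5.4333 [0.27081661 0.2487978  0.56825144] [241.40497573 162.67893493]
[(0.39, [241.9, 176.0, 6.1, 8.4])]
```

View pics/s2.png

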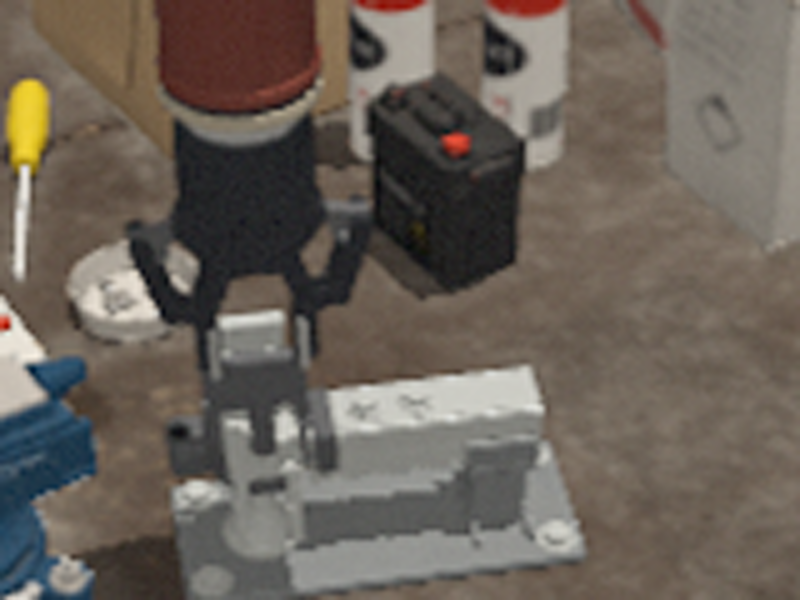

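```bash
python3 - <<'E'
from h import *
P=np.array([.5078,-.048])
c=move_linear([*P,.199],speed=.1,contact_N=6); print("contact",c,get_position(),get_contact_force())
if not c:
    w=set_gripper(.0,40); print(w,get_grip_width(),get_contact_force(),get_moment())
    im=read_camera("scene"); cv2.imwrite("pics/s3.png",cv2.resize(im[90:210,190:350],None,fx=5,fy=5,interpolation=cv2.INTER_CUBIC))
    if .012<get_grip_width()<.02:
        c=move_linear([*P,.25],speed=.08,contact_N=15); print(c,get_position(),get_contact_force(),get_grip_width())
        im=read_camera("scene"); cv2.imwrite("pics/s4.png",cv2.resize(im[90:210,190:350],None,fx=5,fy=5,interpolation=cv2.INTER_CUBIC))
print(get_time())
E
```

```text
contact False [ 0.50814855 -0.04792647  0.1994944 ] [ 0.82320432  0.06015109 -0.28000772]
False 0.01452539962256415 [ 0.25821547 -0.95200302  3.35294621] [-0.09854397  0.02079756 -0.03352148]
False [ 0.50755119 -0.04801726  0.24970499] [ 0.23812969 -0.00062593 -0.01360848] 0.014533215393511845
7.4833
```

View pics/s4.png

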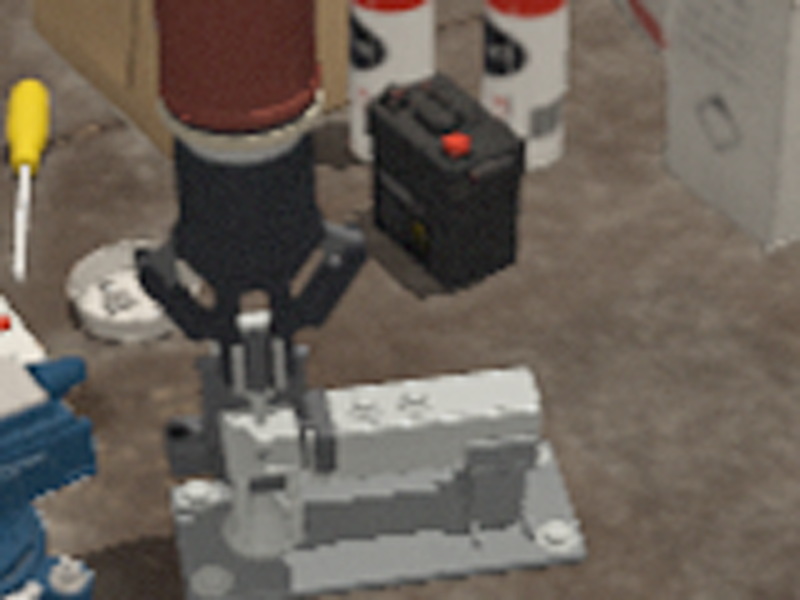

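```bash
python3 - <<'E'
from h import *
import cv2
for n,f,(c,r) in (("scene","s1",(281,251)),("top","t0c",None),("top","t1",(308,205))):
    if c is None if False else f=="t0c": continue
    im=cv2.imread(f"pics/{f}.png").astype(float); g=im.sum(2)
    w=g[r-6:r+7,c-6:c+7]; print(n); print((w/3).astype(int))
r=silhouettes("scene","bore"); print([(d["p"],d["box"]) for d in r])
E
python3 - <<'E'
import cv2
a=cv2.imread("pics/s1.png")
cv2.imwrite("pics/s1b.png",cv2.resize(a[215:270,240:300],None,fx=10,fy=10,interpolation=cv2.INTER_NEAREST))
E
```

```text
scene
[[129 128 127 124 125 129 129 127 129 131 124 107  96]
 [129 129 128 125 123 127 127 129 129 127 132 124 105]
 [129 128 129 129 126 124 125 128 129 127 128 131 125]
 [126 127 128 128 128 124 125 123 128 128 130 128 132]
 [127 126 125 128 124 115 112 114 122 129 129 127 128]
 [130 127 125 118 104  90  85  94 118 126 127 129 127]
 [129 127 126 113  87  75  74  84 116 127 126 130 127]
 [127 129 128 120 101  86  91 111 126 130 124 125 127]
 [126 128 128 127 123 116 121 127 130 128 127 125 129]
 [126 125 125 127 127 125 126 126 126 130 131 122 102]
 [115 123 126 127 128 127 124 124 127 127 119 105  83]
 [ 90 114 125 126 126 127 128 128 118 102  89  85  80]
 [ 69  91 114 124 129 127 120 104  88  83  77  80  81]]Traceback (most recent call last):
  File "<stdin>", line 3, in <module>
TypeError: cannot unpack non-iterable NoneType object
```

View pics/s1b.png

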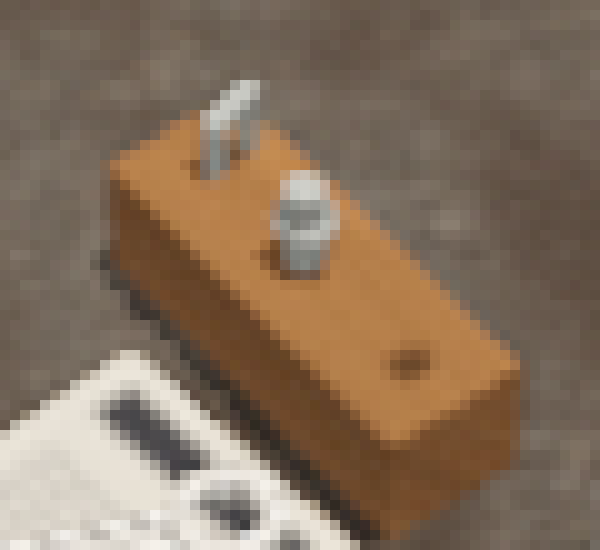

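```bash
python3 - <<'E'
from h import *
np.set_printoptions(precision=4,suppress=True)
for n,f,(c,r) in (("scene","s1",(281,251)),("top","t0",(308,205)),("top","t1",(308,205))):
    f={"t0":"top0"}.get(f,f)
    w=cv2.imread(f"pics/{f}.png").astype(float).mean(2)[r-5:r+6,c-5:c+6]
    d=np.clip(np.median(w)-8-w,0,None); yy,xx=np.mgrid[-5:6,-5:6]; m=(abs(yy)<4)&(abs(xx)<4); d=d*m
    u,v=c+(d*xx).sum()/d.sum(),r+(d*yy).sum()/d.sum(); print(n,u,v,atz(n,u,v,.042))
    if n=="top": print(w.astype(int))
# pin tip/hand: go above bore
b=np.array([.5098,-.281]); 
t=get_time()
move_linear([.5078,-.048,.30],speed=.2)
movep([*b,.30],down(.18))
move_linear([*b,.205],speed=.15)
im=read_camera("scene"); cv2.imwrite("pics/s5.png",im); cv2.imwrite("pics/s5b.png",cv2.resize(im[190:270,230:330],None,fx=8,fy=8,interpolation=cv2.INTER_NEAREST)[:600])
cv2.imwrite("pics/s5c.png",cv2.resize(im[190:265,230:330],None,fx=8,fy=8,interpolation=cv2.INTER_CUBIC))
print(get_time()-t,get_time(),get_position(),get_grip_width())
for z in (.205-.108,.205-.054):print(proj("scene",[*get_position()[:2],z]))
E
```

```text
scene 280.5074626865672 250.8917910447761 [ 0.5089 -0.2808  0.042 ]
top 307.38248267170763 204.67800882167612 [ 0.5119 -0.2777  0.042 ]
[[115 114 116 116 117 112 113 114 116 113 101]
 [116 118 117 119 117 115 118 115 115 114 106]
 [117 114 118 114 114 115 113 112 109 114 104]
 [113 112 107  95  77  84 104 115 117 114 107]
 [116 116 101  67  49  55  80 107 117 116 113]
 [119 116 104  72  55  55  80 115 117 119 111]
 [116 117 114  89  61  60  87 107 112 110 107]
 [116 111 109 111 105 104 111 112 111 113 113]
 [115 114 120 116 118 118 115 119 114 117 115]
 [115 119 118 118 117 112 117 116 117 117 115]
 [118 116 116 115 114 114 114 113 110 112 112]]
top 307.384030418251 204.65716096324462 [ 0.512  -0.2777  0.042 ]
[[119 121 120 119 120 120 122 121 121 118 102]
 [121 118 122 119 120 120 122 121 117 120 106]
 [119 120 119 118 117 115 116 114 115 115 107]
 [114 114 114  98  79  90 107 118 117 117 113]
 [119 116 104  75  50  56  85 110 118 120 114]
 [121 121 108  72  60  58  84 115 120 120 109]
 [120 122 116  96  66  64  91 110 115 115 110]
 [116 116 114 110 108 109 116 117 118 121 118]
 [115 117 120 116 119 120 118 118 120 118 118]
 [122 119 120 121 118 120 117 119 116 118 119]
 [121 119 116 117 121 121 117 116 114 116 115]]
2.1584000000000003 9.6417 [ 0.5105 -0.2809  0.2063] 0.01512548693114266
[281.2704 237.5383]
[281.5019 223.7961]
```

View pics/s5c.png

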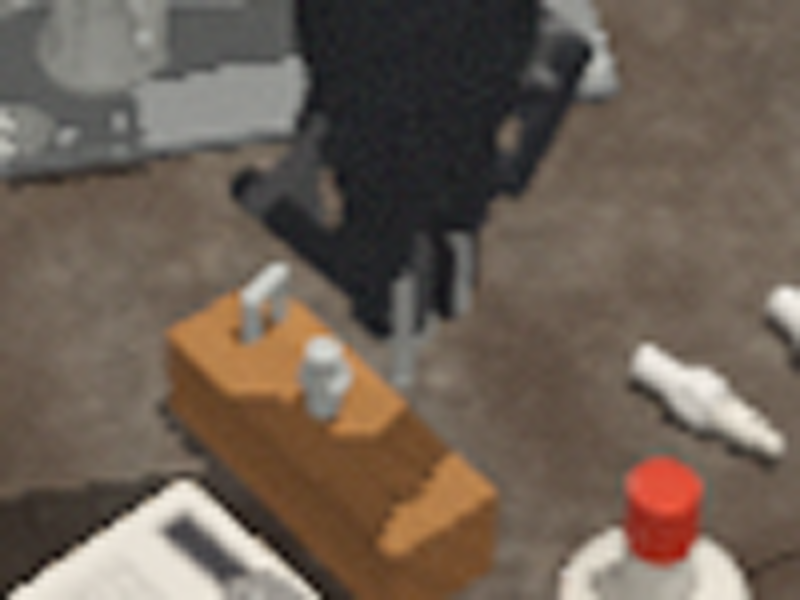

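```bash
python3 - <<'E'
from h import *
im=cv2.imread("pics/s5.png")
cv2.imwrite("pics/s5d.png",cv2.resize(im[208:244,262:302],None,fx=16,fy=16,interpolation=cv2.INTER_CUBIC))
read_camera("scene")
for t in("pin_handle","pin_tip"):
    r=silhouettes("scene",t); 
    for d in r[:2]:
        ys,xs=np.nonzero(d["mask"]); print(t,d["p"],d["box"]); 
        print([(int(y),int(xs[ys==y].min()),int(xs[ys==y].max())) for y in np.unique(ys)])
print(get_contact_force(),get_moment(),R.from_quat(get_tool_rot()).as_matrix().round(3))
E
```

```text
[-0.68753922 -0.20124305 -0.37032495] [ 0.03820322  0.02070682 -0.00509117] [[ 0.984  0.179  0.001]
 [ 0.179 -0.984 -0.001]
 [ 0.001  0.001 -1.   ]]
```

View pics/s5d.png

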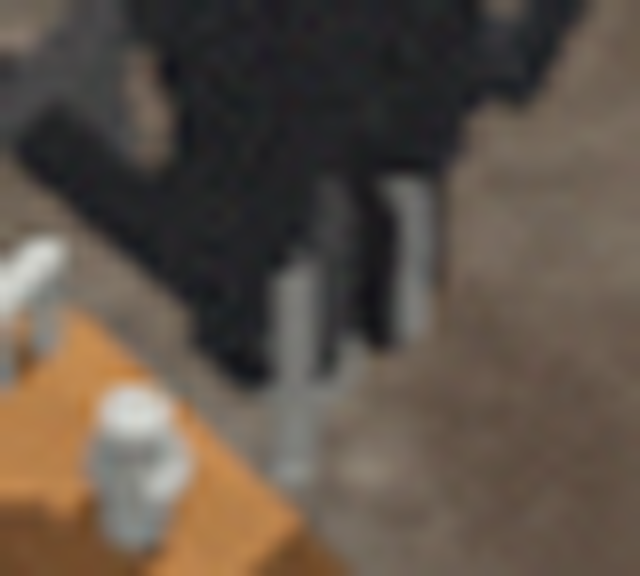

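```bash
python3 - <<'E'
from h import *
np.set_printoptions(precision=4,suppress=True)
c=move_linear([.5120,-.2813,.160],speed=.12,contact_N=5)
im=read_camera("scene"); cv2.imwrite("pics/s6.png",im)
cv2.imwrite("pics/s6d.png",cv2.resize(im[220:260,260:305],None,fx=14,fy=14,interpolation=cv2.INTER_CUBIC))
p=get_position(); print(c,p,get_contact_force(),get_time(), proj("scene",[p[0],p[1],p[2]-.1105]),proj("scene",[p[0],p[1],.042]))
E
```

```text
False [ 0.5124 -0.2814  0.1607] [-0.7569  0.5902 -1.2777] 10.3667 [281.7752 248.6692] [281.7398 250.5837]
```

View pics/s6d.png

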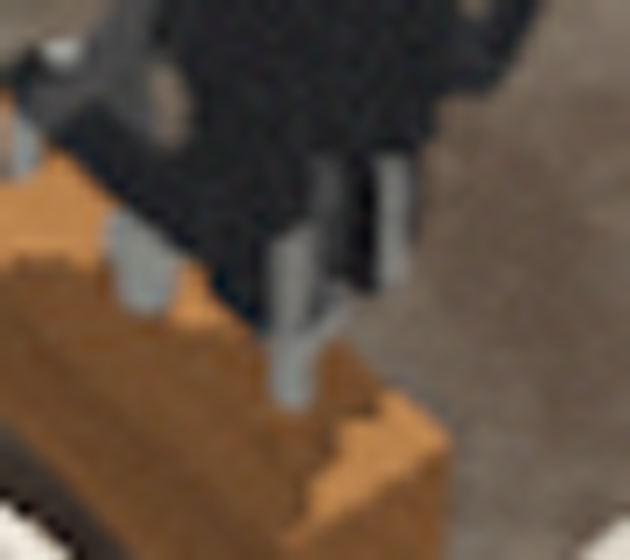

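```bash
python3 - <<'E'
from h import *
np.set_printoptions(precision=4,suppress=True)
x,y=.5122,-.2813
c=move_linear([x,y,.116],speed=.06,contact_N=5)
p=get_position(); print(c,p,get_contact_force(),get_moment(),get_grip_width(),get_time())
im=read_camera("scene"); cv2.imwrite("pics/s7.png",im)
cv2.imwrite("pics/s7d.png",cv2.resize(im[220:260,260:305],None,fx=14,fy=14,interpolation=cv2.INTER_CUBIC))
E
```

```text
True [ 0.5118 -0.2812  0.1225] [-0.2895 -1.1678  2.2237] [-0.1998 -0.0978 -0.0195] 0.01482773980398144 10.9667
```

View pics/s7d.png

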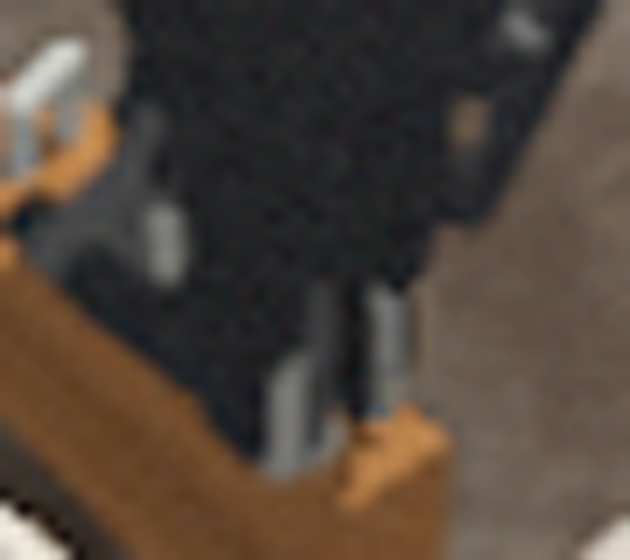

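```bash
python3 - <<'E'
from h import *
np.set_printoptions(precision=4,suppress=True)
x,y=.5118,-.2812
c=move_linear([x,y,.116],speed=.04,contact_N=8)
p=get_position(); print(c,p,get_contact_force(),get_moment(),get_time())
set_gripper(.034); print(get_grip_width(),get_position(),get_contact_force())
move_linear([x,y,.19],speed=.15)
move_linear([x,y-.0,.26],speed=.25)
im=read_camera("scene"); cv2.imwrite("pics/s8.png",im); print(get_time())
cv2.imwrite("pics/s8d.png",cv2.resize(im[210:260,250:305],None,fx=12,fy=12,interpolation=cv2.INTER_CUBIC))
E
```

```text
True [ 0.5132 -0.282   0.1206] [ 0.5185 -1.1025  2.4723] [-0.2521 -0.2379 -0.0726] 11.225
0.03405335457134646 [ 0.5125 -0.2815  0.1204] [-0.7846 -0.0759  0.5722]
12.6417
```

View pics/s8d.png

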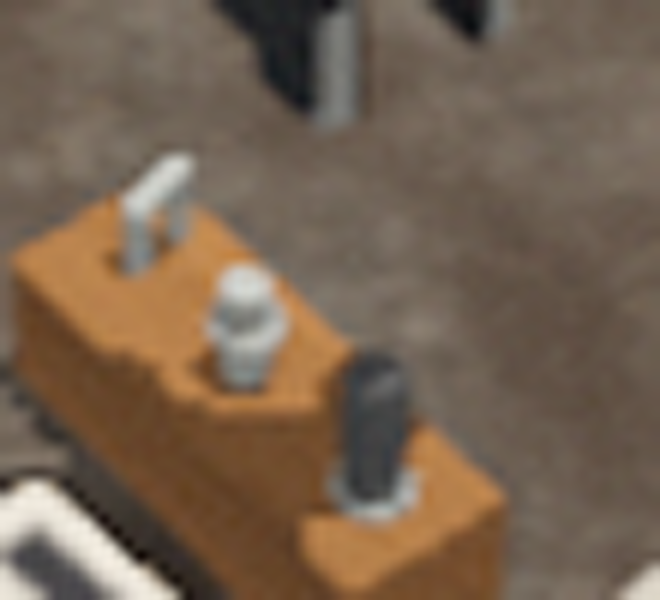

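```bash
python3 - <<'E'
from h import *
np.set_printoptions(precision=4,suppress=True)
x,y=.5225,-.002
p=get_position(); move_linear([p[0],p[1],.33],speed=.25)
set_gripper(.080,25)
im=read_camera("scene"); cv2.imwrite("pics/s9.png",im)
im=read_camera("top"); cv2.imwrite("pics/t9.png",im)
movep([x,y,.33],down(1.265)); move_linear([x,y,.262],speed=.15)
im=read_camera("scene"); cv2.imwrite("pics/s10.png",im)
cv2.imwrite("pics/s10d.png",cv2.resize(im[100:220,190:340],None,fx=5,fy=5,interpolation=cv2.INTER_CUBIC))
print(get_position(),get_time(),get_contact_force(),get_joint_positions())
E
```

```text
[ 0.5231 -0.0023  0.263 ] 15.425 [ 0.12   -0.0397  0.4895] [ 0.6149  0.1705 -0.7603  1.7961  0.1248  1.2225  1.0834]
```

View pics/s10d.png

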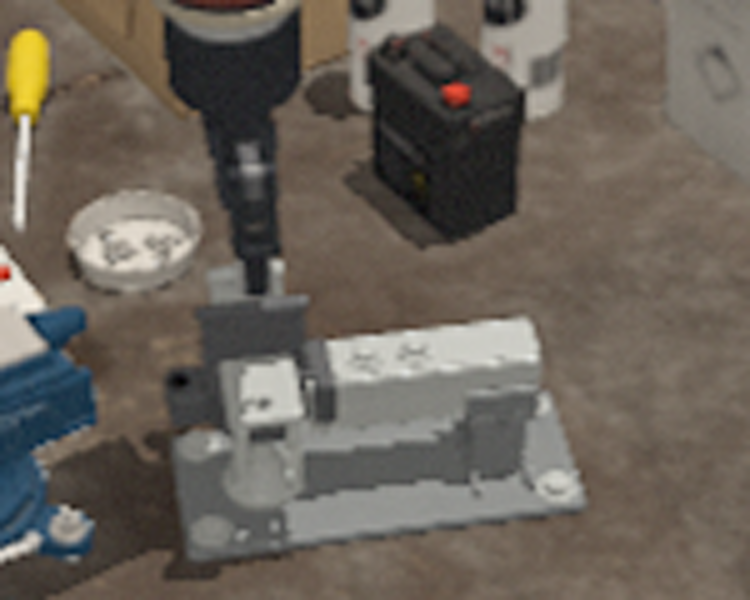

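View pics/t9.png

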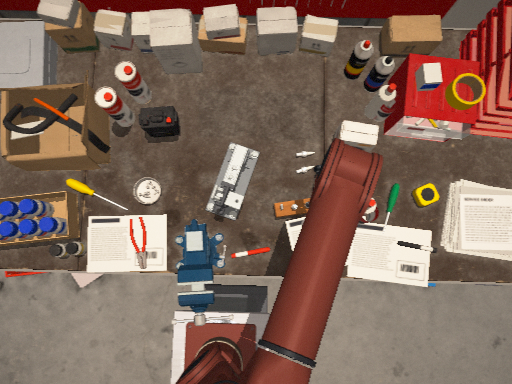

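```bash
python3 - <<'E'
from h import *
np.set_printoptions(precision=4,suppress=True)
x,y=.5225,-.002
c=move_linear([x,y,.200],speed=.1,contact_N=5); print(c,get_position(),get_contact_force(),get_time())
if not c:
    ey=np.array([np.sin(.3055),np.cos(.3055),0]); 
    for w in (.060,.050,.046,.042,.036,.030,.0): 
        set_gripper(w,25); f=get_contact_force(); print(w,get_grip_width(),f,"fy",f@ey,get_moment(),get_position(),get_time())
        if abs(f@ey)>12: break
    im=read_camera("scene"); cv2.imwrite("pics/s11.png",im)
    cv2.imwrite("pics/s11d.png",cv2.resize(im[110:210,190:310],None,fx=6,fy=6,interpolation=cv2.INTER_CUBIC))
E
```

```text
False [ 0.5228 -0.0019  0.2005] [ 0.2973 -0.1212  1.0248] 16.1917
0.06 0.05999277015162774 [1.9081 3.8727 2.7255] fy 4.267244212225945 [ 0.8191 -0.3457 -0.0369] [ 0.5232 -0.0012  0.2008] 16.525
0.05 0.05065632087378451 [2.2132 4.2647 3.6401] fy 4.732905696386656 [ 0.9949 -0.4766 -0.0189] [ 0.5228 -0.0017  0.2003] 16.7917
0.046 0.045790556469217016 [2.5354 5.9632 3.9647] fy 6.449649412449194 [ 1.128  -0.4567  0.0107] [ 0.5227 -0.0018  0.2002] 17.0083
0.042 0.04223612138546343 [1.7153 4.7221 5.6725] fy 5.0193542923078 [ 1.1836 -0.4486 -0.0449] [ 0.5227 -0.0017  0.2002] 17.225
0.036 0.036055355925598276 [0.4744 3.2092 5.6603] fy 3.2033315117736367 [ 1.0262 -0.2093 -0.0319] [ 0.5225 -0.002   0.2001] 17.4583
0.03 0.030240788109624907 [1.1711 0.9766 5.0312] fy 1.283655666844328 [ 0.3847 -0.2057 -0.0091] [ 0.5225 -0.0025  0.2   ] 17.6917
0.0 0.025749362456586943 [2.1022 3.5301 4.2931] fy 3.998877235631123 [ 0.8774 -0.5579 -0.016 ] [ 0.5227 -0.0019  0.2001] 17.9333
```

View pics/s11d.png

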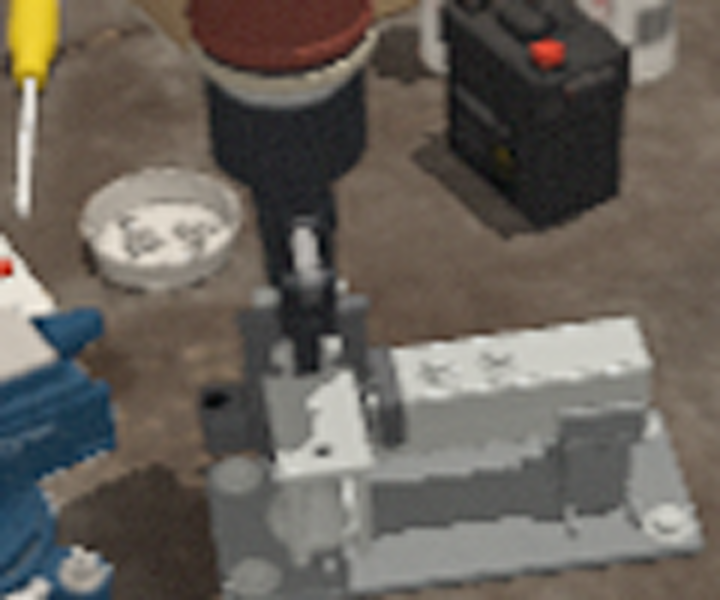

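```bash
python3 - <<'E'
from h import *
np.set_printoptions(precision=4,suppress=True)
x,y=.5225,-.002
set_gripper(0,90); hold(.2); p0=get_position(); print(get_grip_width(),p0,get_contact_force(),get_moment())
c=move_linear([x,y,.225],speed=.04,contact_N=25); print(c,get_position(),get_contact_force(),get_moment(),get_grip_width(),get_time())
im=read_camera("scene"); cv2.imwrite("pics/s12.png",im)
cv2.imwrite("pics/s12d.png",cv2.resize(im[100:210,190:310],None,fx=5,fy=5,interpolation=cv2.INTER_CUBIC))
E
```

```text
0.02375774047897879 [ 0.5228 -0.0018  0.2004] [1.4847 3.634  7.8225] [ 0.9407 -0.3568  0.0378]
False [ 0.5219 -0.0024  0.2243] [ 0.2016 -0.3535 -9.3757] [ 0.0695 -0.001  -0.0528] 0.02351188402593878 19.175
```

View pics/s12d.png

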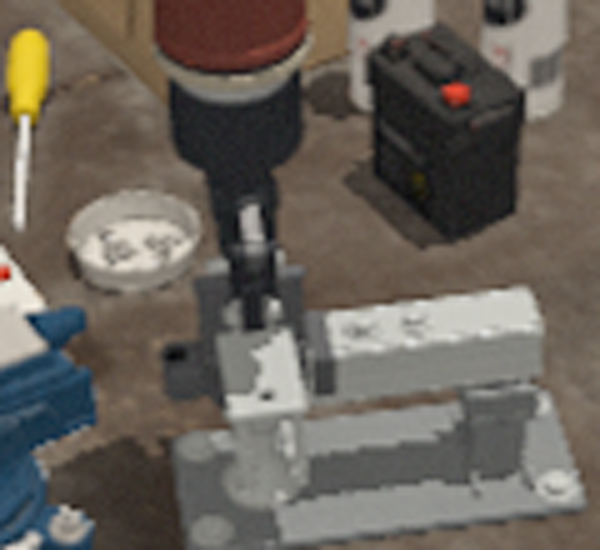

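```bash
python3 - <<'E'
from h import *
np.set_printoptions(precision=4,suppress=True)
x,y=.5225,-.002
c=move_linear([x,y,.301],speed=.07,contact_N=20); hold(.5); print(c,get_position(),get_contact_force(),get_moment(),get_grip_width(),get_time())
im=read_camera("scene"); cv2.imwrite("pics/s13.png",im); print([ (d["p"],d["box"]) for d in silhouettes("scene","socket_center")[:1]])
E
```

```text
False [ 0.5225 -0.002   0.301 ] [ 0.2198  0.2772 -7.7913] [0.0732 0.0952 0.0122] 0.023716792327455456 20.9583
[(0.73, [260.4, 152.5, 79.0, 52.4])]
```

View pics/s13.png

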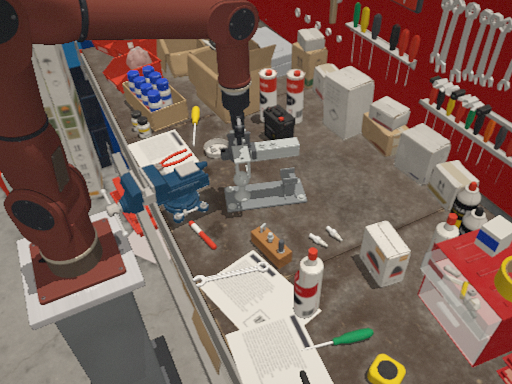

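```bash
python3 - <<'E'
from h import *
yaw=-.3055; M=R.from_euler('z',yaw).as_matrix(); im=cv2.imread("pics/s13.png")[115:215,210:320]; k=6
im=cv2.resize(im,None,fx=k,fy=k,interpolation=cv2.INTER_CUBIC)
B=np.array([.5218,-.0041,.185])
q=[(.04,-.02,.02),(.175,-.02,.02),(.175,.02,.02),(.04,.02,.02),(.04,-.02,-.02),(.175,-.02,-.02)]
p=[tuple(map(int,(proj("scene",B+M@np.array(a))-[210,115]+.5)*k)) for a in q]
for a,b in((0,1),(1,2),(2,3),(3,0),(0,4),(4,5),(5,1)): cv2.line(im,p[a],p[b],(255,0,0),1)
cv2.imwrite("pics/s13o.png",im)
E
```

```text
(no output)
```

View pics/s13o.png

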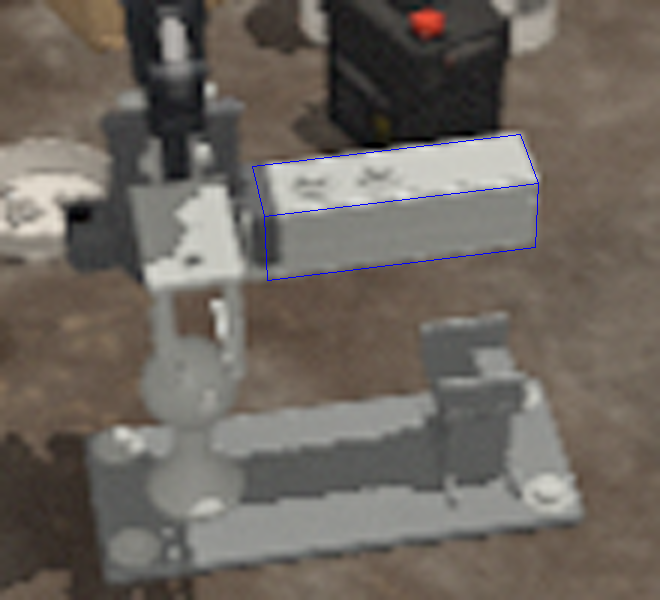

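The tongue matches a level model raised 10 cm (box corners 253,167 to 538,247 in the crop). The ball at about (188,380) is clear below the coupler.

```bash
python3 - <<'E'
from station import *
print(get_grip_width(),get_position(),get_time()); hand_in()
E
```

```text
0.02365161663617317 [ 0.52246451 -0.00198258  0.30096058] 21.0583
the job is handed in; nothing more can be done
```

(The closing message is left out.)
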